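# Dock the hearing screener and start its read-out

## Task

Push the flat hearing screener, contact end first, along the counter and through the narrow gap between the docking station's two guide cheeks until it sits fully home against the contact block, then press the round key on top of the dock down and let it come up again. Only push and press: the screener stays flat on the counter and is never lifted, and the other things on the counter are left where they are.

Things in the scene. Friction and masses are not known exactly. Their poses are not given: they have to be found in the camera images.
- unit: Hearing screener: loose flat grey plastic box, 150 long (x) x 96 wide (y) x 34 mm high, corners rounded 12 mm in plan, 0.3 to 0.65 kg, flat on the counter. Origin: centre of its underside; +x along its length to the contact end, z up. On top a black square screen nearer the contact end, a dial and three small white keys nearer the tail; black rubber strip on the tail face.
- unit_nose (a point): Middle of the screener's contact-end face (two brass strips), 75 mm ahead of its origin and 16 mm above the counter; axes as the screener's.
- dock: Docking station, black plastic, screwed to the counter, 170 long x 134 mm wide. Origin: on the counter, middle of its mouth; +x is the way in, y across, z up. No step: the screener slides on the bare counter, over an aluminium plate let in flush. From the mouth: flared lead-ins, two guide cheeks, low side rails (12 mm high, inner faces y = +-58 mm), contact block.
- dock_gap (a point): Middle of the narrow gap, 38 mm in from the mouth, 15 mm above the counter; axes as the dock's. The cheeks stand 14 to 62 mm in from the mouth, inner faces at y = -51 and +51 mm (gap 102 mm: 3 mm beside the screener each side), 16 mm thick, 30 mm high; in front of them the flared lead-ins widen the mouth to about 120 mm.
- dock_stop (a point): Middle of the contact block's front face, 125 mm in from the mouth, 16 mm above the counter: the screener's nose meets it when fully home, the last 25 mm of the screener then sticking out before the mouth. The block is rigid, 45 mm deep, 134 mm wide, 45 mm high, with two brass strips on this face. Axes as the dock's.
- key (a joint): The round spring key on the dock: 0 m up, 0.005 m fully down, which takes about 4 N; it comes up by itself when let go.
- key_top (a point): Middle of the top face of the key: a black rubber cap 26 mm across, facing up, in a small grey housing on top of the contact block (147.5 mm in from the mouth, in the middle).
- fork: Bystander: steel tuning fork lying flat beside the dock on the robot's side, 180 x 26 x 8 mm. Origin: near its middle, on the counter; its length along x.
- drops: Bystander: small amber drops bottle standing beside the dock on its far side, 28 mm across, 62 mm high. Origin: centre of its foot.
- otoscope: Bystander: otoscope lying on the counter beyond the screener, 150 mm long (x), 44 mm high. Origin: near its middle, on the counter.
- dish: Bystander: small steel bowl beyond the dock, 100 mm across, 40 mm high. Origin: centre of its foot.
- jar: Bystander: glass jar with steel lid, left of the dock, 72 mm across, 85 mm high. Origin: centre of its foot.
- bowl: Bystander: white bowl at the right, 136 mm across, 55 mm high. Origin: centre of its foot.
- tub: Bystander: clear plastic tub with white lid at the far left, 208 x 148 x 85 mm. Origin: centre of its underside.
There are look-alikes about, which are no part of the job. What is shaped like the unit but purple is not meant. What is shaped like the dock but red is not meant.

How it is judged:
On the way, in this order (a step that is already met when the one before it is completed fails the run):
1. the screener is pushed between the guide cheeks and home against the contact block (x of unit_nose in the frame of dock_stop between -0.004 and 0.003 m and y of unit_nose in the frame of dock_stop between -0.008 and 0.008 m and x of unit in the frame of dock below 0.055 m and angle between the x axis of unit and the x axis of dock, either way round below 0.08 rad), for 0.2 s.
2. the dock's round key is pressed down (value of joint key above 0.0035 m), for 0.05 s.
At the end, for the whole second after the job is handed in: The screener lies flat and still in the dock, contact end in, its nose within 4 mm of the contact block and straight within 0.08 rad; the key has been pressed (3.5 mm or more of its 5 mm) after docking and is up again (all of step 1 and height (world z) of unit below 0.004 m and angle between unit's own z axis and vertical below 0.05 rad and linear speed of unit below 0.01 m/s and value of joint key below 0.0015 m); the robot touches nothing.
It fails at once if the screener is lifted off the counter or tipped (more than 8 mm or 0.15 rad) (height (world z) of unit above 0.008 m or angle between unit's own z axis and vertical above 0.15 rad).
It fails at once if another thing on the counter is moved by more than 20 mm or tipped over (distance of any of fork, drops, otoscope, dish, jar, bowl, tub from where it was at the start of the episode above 0.02 m or angle between any of drops, jar's own z axis and vertical above 0.5 rad).
It also fails if it takes over 72 s, if anything falls off the work surface, if the arm or the gripper's body presses on something with over 40 N, if the wrist force passes 120 N, or if a joint passes its speed limit or range.

## Robot

A 6-joint arm with a two-finger parallel gripper is mounted at the origin on the work surface. World frame = base frame: x ahead of the robot, y to its left, z up, the work surface at z = 0. Lengths are in m, angles in rad, forces in N, time in s.
With the tool pointing down it reaches from about 0.3 to 0.75 m from the base axis. Payload 8.5 kg.
Tool frame: the origin (TCP) lies at the centre of the arm's flange, where the gripper is bolted on; the fingertips stand 166 mm ahead of it and the grasp point (between the pads) lies 147 mm ahead of it; z points along the fingers, y is the direction in which the jaws open and shut (so a half turn about z gives the same grasp; the last joint's range is limited). The gripper opens to 88 mm and grips with 3 to 60 N. Pads are 18 mm wide; open, the fingers measure 123 mm over their backs; the gripper's body (75 mm by 187 mm) begins 45 mm behind the grasp point.
Start: joints at [1.059, 0.381, 1.297, -0, 1.464, -0.215], TCP at [0.161, 0.526, 0.405] pointing down, gripper open.
Joint ranges: [-3.11, 3.11], [-0.89, 2.33], [0.22, 2.48], [-1.42, 4.56], [0.17, 2.85], [-2.88, 2.88]. Speed limits (rad/s): [2.39, 2.39, 3.14, 3.14, 3.14, 3.14].

## Interface

Orientations are given as [roll, pitch, yaw] about the fixed x, y, z axes, in that order (R = Rz(yaw) Ry(pitch) Rx(roll)).
In Python, from workcell import * gives the robot as it stands.
- The arm moves only by the tool step_arm, never from a script. Its argument "plan" is a list of rows, each a list of 3 entries, a list of its own where there are three numbers: the gripper command: -1 is shut, 1 is fully open, values between are in proportion, then the shift along the tool's x, y, z in cm, then the turn about the tool's z in degrees. In form: [[hand, [x, y, z], yaw], ...]. A call has 1 to 12 rows; each row is the pose to reach, as a shift and turn from the pose measured when the call began, along the tool's axes at that moment; what a row does not reach only later rows make up. A row lasts 1/8 s, in which the tool goes at most 62.5 mm and 10.7 degrees, less where a joint would pass 70% of its speed; a pose out of reach is approached as far as the arm can. A call with a gripper value outside its range is refused whole. The fingers move at their own pace and stop on an object; "grip_force" is the grip in N (left out, the last holds). Time passes only in rows, so rows that repeat a pose let the fingers close. It gives the time, the measured TCP pose, the force and the opening at its end, in the units of the state.
- observe(): the state, without advancing time (a new reading comes with each control period).
- grab_frame(name): name is "scene" or "top"; returns (picture, depth): 420x560x3 uint8, blue, green, red; 420x560 float32, m along the optical axis (not along the pixel's ray), 0 where there is no reading.
- calibration(name): a dict with "vertical_fov" (degrees; the focal length in pixels is half the picture's height over the tangent of half this angle, whatever the lens; pixels are square), "cx", "cy" (the principal point, pixels), "R" (3x3) and "t" (3): a world point X has camera coordinates R X + t. Camera axes: x right, y down, z forward; pixel columns grow to the right and rows downward; lengths in m; the calibration is good to about 2 mm. A picture is of the moment at which its call begins. calibration takes no time and is no camera call.
- hand_in(): hands the job in, once; it reports no verdict.
Trained networks look in the newest picture that a camera, given by its name, has taken for a name from the list of things; names that differ only in an ending like _2 or _b are one class to them, and where a whole thing is asked for, a point or a joint stands for the part that bears it (a point fixed in the world has none). Each returns a list of dicts, best first, with "conf" (0 to 1); they miss things now and then, are a little off and sometimes report something else, mostly with a low value. They report only what shows in the picture. A call takes as long as a camera call. They do not tell look-alikes from the thing itself.
- masks_of(target, camera): "pixels" (420x560 bool, what is visible of it) and "extent" ([left, top, width, height] in pixels, round what is visible of it).
The state is a dict: "time": time; "q": joint angles; "qd": joint speeds; "tau": joint torques, N m; "tool_pos": TCP position; "tcp_rot": TCP orientation; "contact_force": force on the tool from outside, world axes, zero at the start; "wrist_torque": the same for the moment, N m; "gripper_width": finger opening in m.
Only numpy, scipy, OpenCV 4.12 (cv2) and the standard library are available. Lean on these libraries where they do the work, as an engineer would, in place of code of your own. Each camera call takes 0.05 s, during which the arm holds its last target. There are 200 camera calls.

## Working session

There is one attempt and no reset: what is moved stays moved. The work goes in short steps, Python scripts to look and compute and a tool call to move; the robot and the scene stay as the last step left them, time stands still between calls to the robot, and variables do not carry over. Pictures are saved under pics/ and viewed, about 8 in all and at most 12, crops included, and the job is handed in when it is done.

Besides the shell and the picture viewer there is one more tool, called after "Emit:" as name(argument=value, ...) on one line, values as JSON. step_arm: Moves the arm, as the interface text tells. Its arguments: {"type":"object","properties":{"plan":{"type":"array"},"grip_force":{"type":"number"}},"required":["plan"]}

```bash
mkdir -p pics; python3 - <<'E'
from workcell import *
import cv2,numpy as np
for n in("scene","top"):
    p,d=grab_frame(n); cv2.imwrite(f"pics/{n}0.png",p); np.save(f"pics/{n}_d.npy",d); c=calibration(n); print(n,c)
    for t in("unit","dock","key"):
        for m in masks_of(t,n): print(t,round(m["conf"],2),m["extent"])
print(observe())
E
```

```text
scene {'vertical_fov': 47.49663340180871, 'cx': 282.2258225069359, 'cy': 220.64782794812868, 'R': array([[ 0.74998608,  0.66145164,  0.00161766],
       [ 0.53704495, -0.6074964 , -0.58526135],
       [-0.38613935,  0.43980662, -0.8108431 ]]), 't': array([-0.41191598, -0.27509228,  1.64395928])}
unit 0.97 [227.2, 231.9, 55.3, 53.1]
unit 0.85 [225.9, 295.6, 64.7, 65.9]
dock 0.96 [136.2, 187.4, 67.6, 64.6]
key 0.52 [302.5, 170.8, 8.5, 7.3]
top {'vertical_fov': 51.5904703142621, 'cx': 274.35893225044543, 'cy': 213.75741478474092, 'R': array([[ 0.07510788, -0.9971701 ,  0.00325512],
       [-0.97437931, -0.07408447, -0.21235926],
       [ 0.21199946,  0.01277814, -0.97718624]]), 't': array([-0.07177174,  0.54611522,  1.09019145])}
unit 0.96 [286.8, 192.7, 57.7, 44.8]
unit 0.91 [341.2, 149.3, 62.4, 38.0]
dock 0.68 [183.8, 201.3, 75.3, 56.7]
key 0.39 [310.9, 318.4, 11.2, 12.0]
{'time': 0.4, 'q': array([ 1.05870186e+00,  3.80650335e-01,  1.29750770e+00,  2.72142591e-05,
        1.46356512e+00, -2.15292197e-01]), 'qd': array([-1.07142095e-03, -2.62960017e-03,  1.07030543e-03, -4.20145580e-05,
        1.28336234e-03,  9.01585340e-04]), 'tau': array([-2.18286368e-03, -4.37398016e+01, -2.24513716e+01,  7.12607196e-02,
        3.21171514e-02, -3.26674001e-05]), 'tool_pos': array([0.16083928, 0.52593256, 0.40468498]), 'tcp_rot': array([-3.14147094e+00, -5.43138973e-05,  2.84478747e+00]), 'contact_force': array([-0.47944496,  0.62392215, -0.21386573]), 'wrist_torque': array([ 0.01319354, -0.02031617,  0.01729443]), 'gripper_width': 0.08808572933205162}
```

View pics/scene0.png

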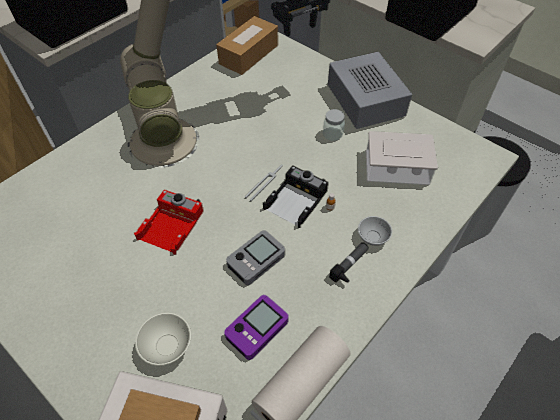

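View pics/top0.png

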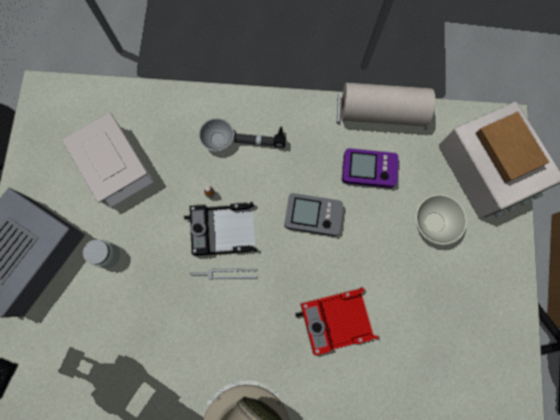

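Candidates: the screener is grey (scene 255,257; top 315,214), its look-alike purple (scene 257,327; top 371,168). The dock is black (scene 297,195; top 222,230), its look-alike red (scene 170,222; top 338,322). I choose the grey and black ones. The screen side of the screener faces the dock's mouth.

```bash
cat > h.py <<'E'
from workcell import *
import cv2,numpy as np
def cloud(n,d):
    c=calibration(n); f=210/np.tan(np.radians(c["vertical_fov"]/2))
    v,u=np.indices(d.shape); P=np.stack([(u-c["cx"])/f*d,(v-c["cy"])/f*d,d],-1)
    return (P-c["t"])@c["R"]
def proj(n,X):
    c=calibration(n); f=210/np.tan(np.radians(c["vertical_fov"]/2)); q=np.asarray(X)@c["R"].T+c["t"]
    return q[...,:2]/q[...,2:]*f+[c["cx"],c["cy"]]
def rect(P):
    (c,s,a)=cv2.minAreaRect((P[:,:2]*1000).astype(np.float32)); return np.round(c,1),np.round(s,1),round(a,1)
E
python3 - <<'E'
from h import *
boxes={"top":{"unit":(280,185,350,242),"dock":(178,195,265,262)},"scene":{"unit":(220,225,290,290),"dock":(255,160,332,232)}}
for n in boxes:
    p=cv2.imread(f"pics/{n}0.png"); d=np.load(f"pics/{n}_d.npy"); W=cloud(n,d)
    for t,(a,b,c,e) in boxes[n].items():
        Q=W[b:e,a:c].reshape(-1,3); Q=Q[d[b:e,a:c].ravel()>0]
        tab=np.median(Q[Q[:,2]<.008][:,2]); print(n,t,"table",tab.round(4))
        for lo,hi in ([(.026,.042)] if t=="unit" else [(.024,.036),(.040,.049),(.052,.08)]):
            S=Q[(Q[:,2]>lo)&(Q[:,2]<hi)]
            if len(S)>5: print(lo,len(S),rect(S),S.mean(0).round(4))
    if n=="top":
        cv2.imwrite("pics/crop.png",cv2.resize(p[180:290,170:360],None,fx=4,fy=4,interpolation=cv2.INTER_CUBIC))
E
```

```text
top unit table 0.0006
0.026 1916 (array([ 566. , -135.7]), array([149.9,  97. ]), 85.1) [ 0.5647 -0.1355  0.0351]
top dock table 0.001
0.024 326 (array([519.3, 116.6]), array([161.2, 189.7]), 8.9) [0.5155 0.0735 0.0302]
0.04 594 (array([498.1, 168.1]), array([134.4,  45.5]), 9.1) [0.4954 0.1668 0.0453]
0.052 195 (array([498.2, 168.5]), array([40.2, 39.7]), 9.9) [0.4969 0.1674 0.0605]
scene unit table -0.0005
0.026 1609 (array([ 568. , -134.9]), array([152.4, 100.8]), 85.3) [ 0.5702 -0.1376  0.0338]
scene dock table -0.0002
0.024 317 (array([536.9,  81.6]), array([206.4, 221.2]), 39.7) [0.5233 0.0909 0.0296]
0.04 368 (array([525.3, 170.4]), array([185. ,  63.7]), 1.3) [0.5086 0.1661 0.0444]
0.052 125 (array([544.5, 154.1]), array([ 41.7, 136. ]), 72.2) [0.513  0.165  0.0594]
```

View pics/crop.png

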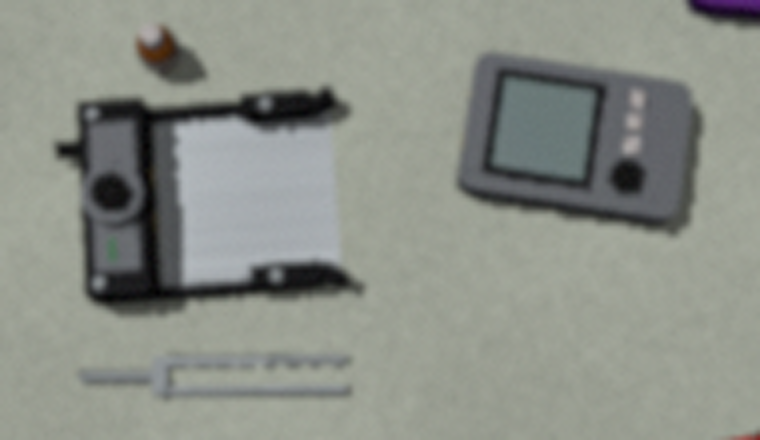

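```bash
cat >> h.py <<'E'
A=np.radians(99.1); EX=np.array([np.cos(A),np.sin(A)]); EY=np.array([-np.sin(A),np.cos(A)])
M=np.array([.4981,.1681])-.1475*EX
def dockxy(x,y): return M+x*EX+y*EY
def todock(p):
    r=np.asarray(p)[...,:2]-M; return np.stack([r@EX,r@EY],-1)
def go(dx,dy,z,yaw):
    from scipy.spatial.transform import Rotation as Ro
    s=observe(); R=Ro.from_euler("xyz",s["tcp_rot"]).as_matrix(); p=np.r_[dockxy(dx,dy),z]
    t=-(yaw-np.degrees(s["tcp_rot"][2])); t=(t+180)%360-180
    print("t",s["time"],"dock",(todock(s["tool_pos"])*1000).round(1),"target",p.round(3),"shift cm",((p-s["tool_pos"])@R*100).round(2),"turn",round(t,1))
E
python3 -c "
from h import *
go(-.15,-.115,.405,189.1)"
```

```text
t 0.4 dock [554.2 276.4] target [ 0.659 -0.107  0.405] shift cm [-6.613e+01 -4.601e+01 -3.000e-02] turn -26.1
```

Emit:
step_arm(plan=[[0.6, [-66.1, -46.0, 0], -26.1], [0.6, [-66.1, -46.0, 0], -26.1], [0.6, [-66.1, -46.0, 0], -26.1], [0.6, [-66.1, -46.0, 0], -26.1], [0.6, [-66.1, -46.0, 0], -26.1], [0.6, [-66.1, -46.0, 0], -26.1], [0.6, [-66.1, -46.0, 0], -26.1], [0.6, [-66.1, -46.0, 0], -26.1], [0.6, [-66.1, -46.0, 0], -26.1], [0.6, [-66.1, -46.0, 0], -26.1], [0.6, [-66.1, -46.0, 0], -26.1], [0.6, [-66.1, -46.0, 0], -26.1]])

```text
time: 1.9
tool_pos: [0.6176, -0.0559, 0.4048]
tcp_rot: [-3.141, 0.0, -2.983]
contact_force: [0.2, 0.4, 0.0]
gripper_width: 0.0706
```

```bash
python3 -c "
from h import *
go(-.15,-.115,.178,189.1)"
```

```text
t 1.9 dock [-92.5 -82.6] target [ 0.659 -0.107  0.178] shift cm [-3.24 -5.74 22.68] turn -0.0
```

Emit:
step_arm(plan=[[0.6, [-3.2, -5.7, 3], 0], [0.6, [-3.2, -5.7, 8], 0], [0.6, [-3.2, -5.7, 13], 0], [0.6, [-3.2, -5.7, 17], 0], [0.6, [-3.2, -5.7, 20], 0], [0.6, [-3.2, -5.7, 22], 0], [0.6, [-3.2, -5.7, 22.7], 0], [0.6, [-3.2, -5.7, 22.7], 0], [0.6, [-3.2, -5.7, 22.7], 0]])

```text
time: 3.02
tool_pos: [0.6585, -0.1072, 0.1789]
tcp_rot: [-3.141, 0.002, -2.983]
contact_force: [0.3, 0.3, -0.3]
gripper_width: 0.0703
```

```bash
python3 - <<'E'
from h import *
go(-.15,-.057,.178,189.1)
p,d=grab_frame("top"); cv2.imwrite("pics/t1.png",cv2.resize(p[100:290,170:420],None,fx=3,fy=3,interpolation=cv2.INTER_CUBIC))
E
```

```text
t 3.025 dock [-149.7 -114.8] target [ 0.601 -0.117  0.178] shift cm [ 5.78 -0.04  0.08] turn -0.0
```

View pics/t1.png

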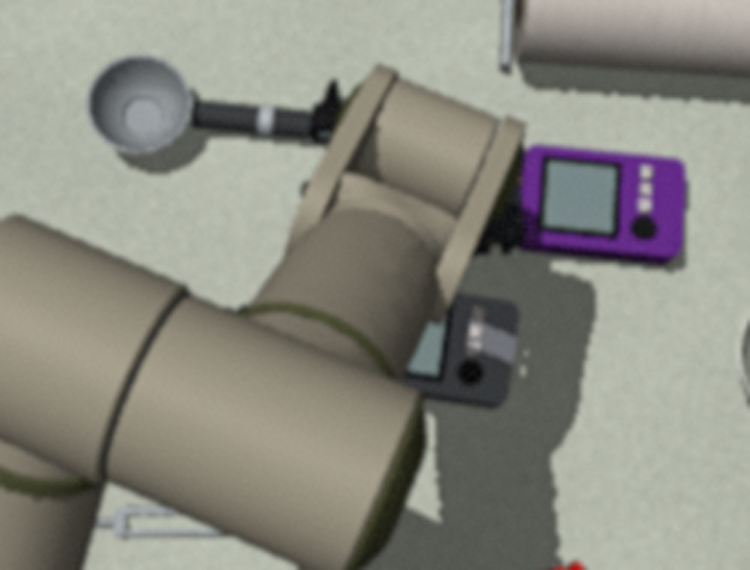

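The crop shows the arm over the screener, with its tail still visible near crop (500,350), and the purple look-alike clear of the gripper. Next I sweep sideways to align the screener with the dock axis.

Emit:
step_arm(plan=[[0.6, [0.6, 0, 0.1], 0], [0.6, [1.2, 0, 0.1], 0], [0.6, [1.8, 0, 0.1], 0], [0.6, [2.4, 0, 0.1], 0], [0.6, [3.0, 0, 0.1], 0], [0.6, [3.5, 0, 0.1], 0], [0.6, [4.0, 0, 0.1], 0], [0.6, [4.5, 0, 0.1], 0], [0.6, [5.0, 0, 0.1], 0], [0.6, [5.4, 0, 0.1], 0], [0.6, [5.8, 0, 0.1], 0], [0.6, [5.8, 0, 0.1], 0]])

```text
time: 4.58
tool_pos: [0.6008, -0.1165, 0.1777]
tcp_rot: [-3.141, 0.001, -2.983]
contact_force: [-0.1, 0.2, -0.2]
gripper_width: 0.0704
```

```bash
python3 - <<'E'
from h import *
print(observe()["contact_force"])
go(-.15,-.057,.178,189.1)
go(-.27,-.09,.30,99.1)
E
```

```text
[-0.11769968  0.21453998 -0.24864765]
t 4.575 dock [-149.7  -56.4] target [ 0.601 -0.117  0.178] shift cm [-0.06 -0.03 -0.03] turn -0.0
t 4.575 dock [-149.7  -56.4] target [ 0.653 -0.23   0.3  ] shift cm [ -3.37 -12.04 -12.22] turn 90.0
```

Emit:
step_arm(plan=[[0.6, [-2, 0, 0], 0], [-0.1, [-2.5, 0, -4], 5], [-0.1, [-3, -4, -10], 15], [-0.1, [0, -9, -15], 25], [-0.1, [3, -14, -15], 35], [-0.1, [6, -15, -15], 45], [-0.1, [6, -15, -15], 55], [-0.1, [6, -15, -15], 65], [-0.1, [6, -15, -15], 75], [-0.1, [6, -15, -15], 85], [-0.1, [6, -15, -15], 90], [-0.1, [6, -15, -15], 90]])

```text
time: 6.08
tool_pos: [0.565, -0.274, 0.3275]
tcp_rot: [-3.141, 0.001, 1.73]
contact_force: [0.5, 0.6, -0.5]
gripper_width: 0.0401
```

```bash
cat > m.py <<'E'
from h import *
import sys
k=sys.argv[1]
for n in("top","scene"):
    p,d=grab_frame(n); W=cloud(n,d)
    cv2.imwrite(f"pics/{n}{k}.png",cv2.resize(p[150:290,170:400] if n=="top" else p[150:300,200:350],None,fx=3,fy=3,interpolation=cv2.INTER_CUBIC))
    D=todock(W); g=(d>0)&(W[...,2]>.026)&(W[...,2]<.042)&(D[...,0]>-.28)&(D[...,0]<.125)&(abs(D[...,1])<.12)
    m=p.astype(int); 
    nl,lab,st,ce=cv2.connectedComponentsWithStats(g.astype(np.uint8))
    for i in range(1,nl):
        if st[i,4]>300:
            Q=D[lab==i]; print(n,st[i,4],"dock frame",rect(Q),"min/max",np.percentile(Q,[1,99],axis=0).round(4).tolist())
E
python3 m.py 2; python3 -c "
from h import *
go(-.27,0,.178,99.1)"
```

```text
top 1324 dock frame (array([-167.2,    2.5]), array([ 97. , 134.5]), 88.7) min/max [[-0.2266, -0.0447], [-0.1011, 0.0489]]
scene 1005 dock frame (array([-174.4,   -0.8]), array([ 98.5, 152.7]), 89.7) min/max [[-0.2491, -0.0487], [-0.1, 0.0457]]
t 6.175 dock [-299.6    3.8] target [ 0.564 -0.244  0.178] shift cm [ 2.97  0.38 14.96] turn 0.1
```

View pics/top2.png

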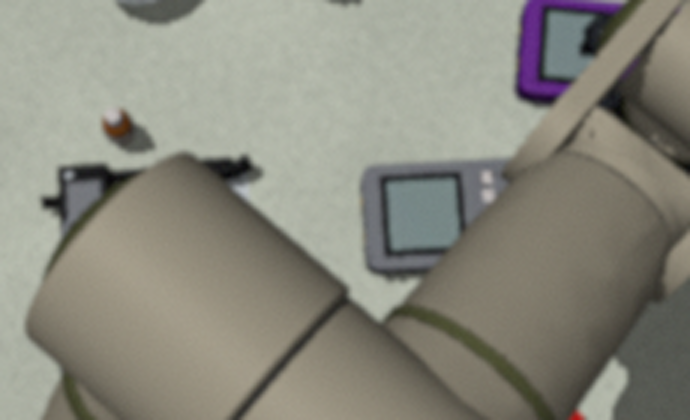

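The crop shows the grey screener straight in front of the dock (screen at crop 420,215). It measures about 1 mm off the axis and about 1° off in angle, with the nose at -100 mm and the tail at -249 mm. I lower behind the tail.

Emit:
step_arm(plan=[[-0.1, [1.5, 0.3, 4], 0], [-0.1, [1.5, 0.3, 8], 0], [-0.1, [1.5, 0.3, 11], 0], [-0.1, [1.5, 0.3, 13], 0], [-0.1, [1.5, 0.3, 14.5], 0], [-0.1, [1.5, 0.3, 15], 0], [-0.1, [1.5, 0.3, 15], 0]])

```text
time: 7.05
tool_pos: [0.5658, -0.2589, 0.1779]
tcp_rot: [3.141, 0.001, 1.732]
contact_force: [-0.4, -0.2, -0.2]
gripper_width: 0.04
```

Emit:
step_arm(plan=[[-0.1, [1, 0, 0], 0], [-0.1, [2, 0, 0], 0], [-0.1, [3, 0, 0], 0], [-0.1, [4, 0, 0], 0], [-0.1, [5, 0, 0], 0], [-0.1, [6, 0, 0], 0], [-0.1, [7, 0, 0], 0], [-0.1, [8, 0, 0], 0], [-0.1, [9, 0, 0], 0], [-0.1, [9.5, 0, 0], 0], [-0.1, [10, 0, 0], 0], [-0.1, [10, 0, 0], 0]])

```text
time: 8.55
tool_pos: [0.5495, -0.1596, 0.1774]
tcp_rot: [-3.141, -0.0, 1.732]
contact_force: [-0.0, 0.1, -0.0]
gripper_width: 0.0399
```

```bash
python3 m.py 3; python3 -c "
from h import *
go(-.034,0,.178,99.1)"
```

```text
top 447 dock frame (array([-57.2, -26. ]), array([74.6, 63.6]), 57.1) min/max [[-0.0981, -0.0416], [-0.0242, 0.0165]]
scene 635 dock frame (array([-68.2,  -2.2]), array([89.1, 96.3]), 89.4) min/max [[-0.1129, -0.0451], [-0.0222, 0.0351]]
t 8.65 dock [-184.5    1.1] target [ 0.527 -0.011  0.178] shift cm [15.05  0.14 -0.06] turn 0.1
```

View pics/scene3.png

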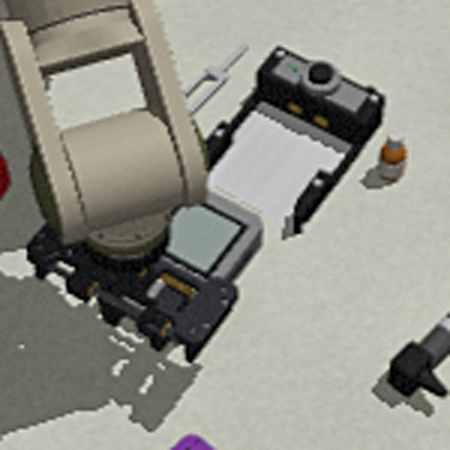

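The crop shows the nose (crop 240,225) about to enter the mouth, centred and straight, with the fork and drops bottle untouched. I continue.

Emit:
step_arm(plan=[[-0.1, [0.8, 0, 0], 0], [-0.1, [1.6, 0, 0], 0], [-0.1, [2.4, 0, 0], 0], [-0.1, [3.2, 0, 0], 0], [-0.1, [4, 0, 0], 0], [-0.1, [4.8, 0, 0], 0], [-0.1, [5.6, 0, 0], 0], [-0.1, [6.4, 0, 0], 0], [-0.1, [7.2, 0, 0], 0], [-0.1, [8, 0, 0], 0]])

```text
time: 9.9
tool_pos: [0.5368, -0.0805, 0.1775]
tcp_rot: [-3.142, 0.0, 1.731]
contact_force: [3.1, -4.9, 2.4]
gripper_width: 0.0395
```

```bash
python3 m.py 4; python3 -c "
from h import *
go(-.034,0,.178,99.1);print(observe()['contact_force'])"
```

```text
top 447 dock frame (array([ 34.1, -16.9]), array([83.7, 54.5]), 64.0) min/max [[-0.0032, -0.0444], [0.0567, 0.0247]]
scene 591 dock frame (array([16.6, -2.1]), array([89.8, 92.9]), 1.3) min/max [[-0.026, -0.0478], [0.059, 0.0403]]
t 10.0 dock [-103.4    1.5] target [ 0.527 -0.011  0.178] shift cm [ 6.94  0.17 -0.07] turn 0.2
[ 0.93316729 -0.35346261  0.29615869]
```

Emit:
step_arm(plan=[[-0.1, [0.7, 0, 0], 0], [-0.1, [1.4, 0, 0], 0], [-0.1, [2.1, 0, 0], 0], [-0.1, [2.8, 0, 0], 0], [-0.1, [3.5, 0, 0], 0], [-0.1, [4.2, 0, 0], 0], [-0.1, [4.9, 0, 0], 0], [-0.1, [5.5, 0, 0], 0], [-0.1, [6.0, 0, 0], 0], [-0.1, [6.3, 0, 0], 0], [-0.1, [6.3, 0, 0], 0]])

```text
time: 11.38
tool_pos: [0.5258, -0.0173, 0.1771]
tcp_rot: [-3.138, -0.002, 1.733]
contact_force: [-0.3, -0.7, 0.5]
gripper_width: 0.0396
```

Emit:
step_arm(plan=[[-0.1, [0.2, 0, 0], 0], [-0.1, [0.4, 0, 0], 0]])

```text
time: 11.62
tool_pos: [0.5252, -0.0134, 0.1771]
tcp_rot: [-3.138, -0.002, 1.733]
contact_force: [2.3, -2.6, -0.2]
gripper_width: 0.0398
```

```bash
python3 m.py 5; python3 -c "
from h import *
go(-.034,0,.178,99.1);print(observe()['contact_force'])"
```

```text
top 372 dock frame (array([99.5, -5.1]), array([81.1, 51.7]), 88.3) min/max [[0.077, -0.0444], [0.1246, 0.0316]]
scene 507 dock frame (array([83.6, -2.3]), array([82.8, 92.3]), 0.5) min/max [[0.0441, -0.0475], [0.1248, 0.0388]]
t 11.725 dock [-35.9   2. ] target [ 0.527 -0.011  0.178] shift cm [ 0.19  0.2  -0.09] turn 0.2
[ 2.29775438 -3.21794069 -0.77088854]
```

Force is only 3 N, so I creep on until it rises.

Emit:
step_arm(plan=[[-0.1, [0.15, 0, 0], 0], [-0.1, [0.25, 0, 0], 0]])

```text
time: 11.98
tool_pos: [0.5253, -0.0125, 0.1773]
tcp_rot: [-3.139, 0.002, 1.732]
contact_force: [3.0, -20.3, -1.3]
gripper_width: 0.0396
```

Emit:
step_arm(plan=[[-0.1, [0.1, 0, 0], 0], [-0.1, [0.2, 0, 0], 0]])

```text
time: 12.22
tool_pos: [0.5253, -0.012, 0.1774]
tcp_rot: [-3.139, 0.005, 1.732]
contact_force: [1.5, -20.0, -1.9]
gripper_width: 0.0396
```

20 N and no further travel: the screener is home. I back off, rise and shut the fingers for the key.

Emit:
step_arm(plan=[[-0.1, [-1, 0, 0], 0], [-0.1, [-3, 0, 0], 0], [-0.1, [-5, 0, -2], 0], [-0.1, [-8, 0, -6], 0], [-1, [-12, 0, -12], 0], [-1, [-16, 0, -16], 0], [-1, [-18, 0, -16], 0], [-1, [-18, 0, -16], 0]])

```text
time: 13.22
tool_pos: [0.5541, -0.1901, 0.337]
tcp_rot: [-3.138, 0.003, 1.73]
contact_force: [-0.0, 0.2, 0.0]
gripper_width: 0.0018
```

```bash
python3 m.py 6; python3 - <<'E'
from h import *
p,d=grab_frame("scene"); W=cloud("scene",d); D=todock(W)
for zz in ((.052,.08),):
    g=(d>0)&(W[...,2]>zz[0])&(W[...,2]<zz[1])&(abs(D[...,0]-.1475)<.03)&(abs(D[...,1])<.03)
    c=g&(np.hypot(D[...,0]-.1475,D[...,1])<.009); print("key z",np.median(W[c][:,2]),np.percentile(W[g][:,2],[50,90,99]),rect(D[g]))
    g2=g&(W[...,2]>np.percentile(W[c][:,2],20)-.002); print(rect(D[g2]))
go(.1475,0,.28,99.1)
E
```

```text
top 2169 dock frame (array([49.8,  0.5]), array([150.3, 134.6]), 0.0) min/max [[-0.0234, -0.0639], [0.1232, 0.065]]
scene 1332 dock frame (array([49. ,  7.5]), array([113.7, 151.6]), 89.6) min/max [[-0.025, -0.0481], [0.1237, 0.0611]]
key z 0.06468756548478952 [0.05884747 0.067231   0.07050061] (array([148. ,  -3.6]), array([39.6, 38.8]), 48.4)
(array([147.1,  -6.3]), array([22.2, 28.4]), 15.1)
t 13.375 dock [-212.9    0.9] target [0.498 0.168 0.28 ] shift cm [36.05  0.24  5.58] turn 0.2
```

View pics/scene6.png

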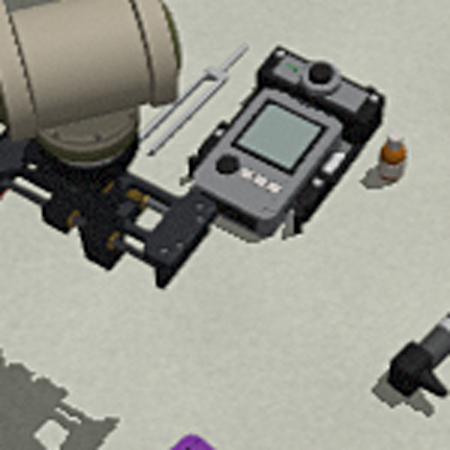

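The crop shows the screener seated straight in the dock (screen at crop 283,133), with the round key at crop (322,73) = scene (307.3,174).

```bash
python3 - <<'E'
from h import *
for n,u,v in(("scene",307.3,174.2),("top",198,227.5)):
    c=calibration(n); f=210/np.tan(np.radians(c["vertical_fov"]/2)); r=c["R"].T@np.array([(u-c["cx"])/f,(v-c["cy"])/f,1]); o=-c["R"].T@c["t"]
    X=o+r*(.066-o[2])/r[2]; print(n,X.round(4),(todock(X)*1000).round(1))
d=np.load("pics/top_d.npy"); W=cloud("top",d); D=todock(W); k=(d>0)&(np.hypot(D[...,0]-.1475,D[...,1])<.011); print(np.percentile(W[k][:,2],[10,50,90,99]),k.sum())
d=np.load("pics/scene_d.npy"); W=cloud("scene",d); print(W[171:177,304:311,2].round(4))
E
```

```text
scene [0.5057 0.1658 0.066 ] [144.   -7.1]
top [0.4967 0.1654 0.066 ] [145.    1.8]
[0.06373372 0.06657686 0.06975001 0.07068643] 54
[[0.0623 0.0658 0.0654 0.0631 0.0644 0.0637 0.0528]
 [0.0629 0.0612 0.0674 0.0665 0.0642 0.0647 0.0656]
 [0.0649 0.0644 0.0665 0.0649 0.0672 0.0684 0.0688]
 [0.0628 0.0632 0.0679 0.0686 0.0648 0.0599 0.063 ]
 [0.0623 0.0643 0.0681 0.062  0.0683 0.0646 0.0624]
 [0.0654 0.0679 0.0611 0.063  0.0632 0.058  0.061 ]]
```

Emit:
step_arm(plan=[[-1, [6, 0.1, 0], 0], [-1, [12, 0.2, 0], 0], [-1, [18, 0.3, 0], 0], [-1, [24, 0.3, 0], 0], [-1, [30, 0.3, 2], 0], [-1, [34, 0.3, 4], 0], [-1, [36, 0.3, 6], 0], [-1, [36, 0.3, 8], 0], [-1, [36, 0.3, 8.5], 0], [-1, [36, 0.3, 8.5], 0]])

```text
time: 14.62
tool_pos: [0.4985, 0.1678, 0.2507]
tcp_rot: [-3.136, 0.002, 1.733]
contact_force: [0.2, -0.1, 0.1]
gripper_width: 0.0002
```

```bash
python3 -c "
from h import *
go(.147,-.001,.236,99.1)"
```

```text
t 14.625 dock [147.1  -0.3] target [0.499 0.168 0.236] shift cm [-0.01  0.08  1.47] turn 0.2
```

Emit:
step_arm(plan=[[-1, [0, 0.05, 0.8], 0], [-1, [0, 0.05, 1.4], 0], [-1, [0, 0.05, 1.7], 0], [-1, [0, 0.05, 1.8], 0]])

```text
time: 15.12
tool_pos: [0.4989, 0.1678, 0.2326]
tcp_rot: [-3.136, 0.002, 1.733]
contact_force: [-0.1, -0.1, -0.0]
gripper_width: 0.0005
```

Emit:
step_arm(plan=[[-1, [0, 0, 0.1], 0], [-1, [0, 0, 0.2], 0]])

```text
time: 15.38
tool_pos: [0.4989, 0.1678, 0.2307]
tcp_rot: [-3.136, 0.002, 1.733]
contact_force: [-0.5, 0.5, 2.1]
gripper_width: 0.0004
```

Emit:
step_arm(plan=[[-1, [0, 0, 0.1], 0], [-1, [0, 0, 0.2], 0]])

```text
time: 15.62
tool_pos: [0.4988, 0.1678, 0.2288]
tcp_rot: [-3.136, 0.002, 1.733]
contact_force: [-0.6, -0.6, 3.3]
gripper_width: 0.0004
```

Contact was at TCP z of about 0.232. Force now reads 3.3 N, so I continue to the end stop.

Emit:
step_arm(plan=[[-1, [0, 0, 0.1], 0], [-1, [0, 0, 0.2], 0]])

```text
time: 15.88
tool_pos: [0.4988, 0.1678, 0.2272]
tcp_rot: [-3.137, 0.002, 1.733]
contact_force: [-5.5, -0.8, 14.4]
gripper_width: 0.0
```

Emit:
step_arm(plan=[[-1, [0, 0, 0.1], 0], [-1, [0, 0, 0.15], 0]])

```text
time: 16.12
tool_pos: [0.4987, 0.1678, 0.2271]
tcp_rot: [-3.138, 0.002, 1.733]
contact_force: [-6.7, -1.5, 21.0]
gripper_width: 0.0004
```

The end stop was reached after about 5 mm (21 N). I lift and clear.

Emit:
step_arm(plan=[[-1, [0, 0, -1], 0], [-1, [0, 0, -4], 0], [-1, [0, 0, -9], 0], [-1, [-4, 0, -12], 0], [-1, [-10, 0, -14], 0], [-1, [-16, 0, -14], 0], [-1, [-22, 0, -14], 0], [-1, [-28, 0, -14], 0], [-1, [-34, 0, -14], 0], [-1, [-38, 0, -14], 0], [-1, [-38, 0, -14], 0], [-1, [-38, 0, -14], 0]])

```text
time: 17.62
tool_pos: [0.5606, -0.2062, 0.3678]
tcp_rot: [-3.137, 0.002, 1.734]
contact_force: [-0.5, 0.1, 1.1]
gripper_width: 0.0006
```

```bash
python3 m.py 7; python3 - <<'E'
from h import *
import cv2
p,d=grab_frame("top"); W=cloud("top",d); D=todock(W)
for k in(1,):
    c=(d>0)&(np.hypot(D[...,0]-.1475,D[...,1])<.011); print("key z",np.percentile(W[c][:,2],[10,50,90]) if c.any() else None)
o=cv2.imread("pics/top0.png"); print(observe()["contact_force"],observe()["time"])
E
```

```text
top 2039 dock frame (array([49.8, 11.4]), array([150.3, 113.3]), 0.0) min/max [[-0.0235, -0.0436], [0.1229, 0.0654]]
scene 1419 dock frame (array([48.7, -3.3]), array([136.2, 151.7]), 89.4) min/max [[-0.0245, -0.0671], [0.1223, 0.061]]
key z [0.06332501 0.06617128 0.06895359]
[ 0.06986793 -0.09691881 -0.94785678] 17.775
```

View pics/top7.png

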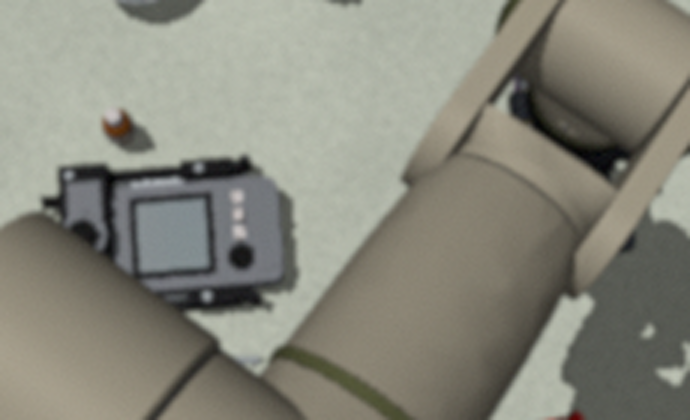

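The crop shows the screener home and straight in the dock (screen at crop 173,235), the key up, and the robot clear.

```bash
python3 -c "
from workcell import *
print(hand_in())"
```

```text
the job is handed in; nothing more can be done
None
```

The screener is docked, the key has been pressed and has come up again, and the job was handed in at about 18 s of the 72 s allowed; the hand-in gave no verdict.

**How it was done:** I swept the grey screener sideways with two spread fingers to line it up with the black dock. I then pushed its tail through the guide cheeks until the force rose to about 20 N and it stopped moving. With the fingers shut I pressed the key about 5 mm, to its end stop (21 N), and moved the arm clear.

**Last checks:**
- **Screener position:** its centre is about 49.8 mm in from the mouth (nominal 50) by the top camera; the scene camera read 48.7 mm. Both read it straight to within about 0.6°. After docking I did not get a clean sideways figure, because both measurements merged with the dock's edges. The 3 mm gap beside the cheeks holds it well inside the 8 mm limit.
- **Key:** its top is back at 66 mm, the same height as before the press.
- **Robot contact:** the force reading is near zero.
- **Other things:** the drops bottle looks unmoved. The fork showed in the second-last picture but the arm hides it in the last one. I did not measure the other bystanders again.

**Disagreement:** the two cameras differed by 2–3 mm sideways before docking, and by more on the key's position. I went by the top camera, and the contact forces agreed with it.

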